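# Dock the pin nest under the low bridge

### The arm

A 7-joint arm with a two-finger parallel gripper is mounted at the origin on a cart in front of the work surface, level with it; the furniture and walls round the work are solid. World frame = base frame: x ahead of the robot, y to its left, z up, the work surface at z = 0. Lengths are in mm, angles in rad, forces in N, time in s.
With the tool pointing down it reaches from about 400 to 925 mm from the base axis. Payload 4.1 kg.
Tool frame: the origin (TCP) lies at the very end of the fingers, on their centre line; the grasp point (between the pads) lies 19 mm behind it; z points along the fingers, y is the line along which they close (so a half turn about z gives the same grasp; the last joint's range is limited). The gripper opens to 85 mm and grips with 20 to 120 N. Pads are 22 mm wide; open, the fingers measure 114 mm over their backs; the gripper's body (76 mm by 85 mm) begins 54 mm behind the grasp point. The pads swing forward as they close: fully open they stand 13 mm farther back than shut.
Start: joints at [-1.202, 0.398, 0.045, 1.537, -0.019, 1.207, -0.051], TCP at [293.086, 580.21, 231.347] pointing down, gripper open.
Joint ranges: [-2.82, 2.82], [-0.49, 2.23], [-1.37, 1.46], [0, 2.46], [-1.36, 4.5], [0.23, 2], [-2.94, 2.94]. Speed limits (rad/s): [2.57, 2.57, 3.14, 3.14, 3.14, 3.14, 3.14].

### API

Orientations are given as a unit quaternion [w, x, y, z].
In Python, from workcell import arm gives the robot as it stands.
- The arm moves only by the tool arm_command, never from a script. Its argument "deltas" is one flat list of numbers, 5 for each row, row after row: the shift along the world's x, y, z in m, then the turn about the world's z in rad, then the finger opening in m, from 0 to 0.0854. In form: [tx, ty, tz, yaw, claw, tx, ty, tz, yaw, claw, ...]. A call has 1 to 10 rows; each row is the pose to reach, as a shift and turn from the pose commanded when the call began; what a row does not reach only later rows make up. A row lasts 1/10 s, in which the tool goes at most 50 mm and 8.59 degrees, less where a joint would pass 70% of its speed; a pose out of reach is approached as far as the arm can. A call with a gripper value outside its range is refused whole. The fingers move at their own pace and stop on an object; the grip force is fixed at half the most. Time passes only in rows, so rows that repeat a pose let the fingers close. It gives the time, the measured TCP pose, the force, the opening and the grip force at its end, in the units of the state.
- arm.state(): the state, without advancing time (a new reading comes with each control period).
- arm.capture(name): name is "side" or "top"; returns the picture (400x640x3 uint8, red, green, blue); there is no depth.
- arm.calibration(name): a dict with "mtx" (3x3 intrinsics, pixels), "rvec" (rotation vector, rad) and "tvec" (3), from world to camera coordinates, as OpenCV has them. Camera axes: x right, y down, z forward; pixel columns grow to the right and rows downward; lengths in mm; the calibration is good to about 2 mm. A picture is of the moment at which its call begins. calibration takes no time and is no camera call.
- arm.job_done(): hands the job in; it is judged then, once.
Trained networks look in the newest picture that a camera, given by its name, has taken for a name from the list of things; names that differ only in an ending like _2 or _b are one class to them, and where a whole thing is asked for, a point or a joint stands for the part that bears it (a point fixed in the world has none). Each returns a list of dicts, best first, with "p" (0 to 1); they miss things now and then, are a little off and sometimes report something else, mostly with a low value. They report only what shows in the picture. A call takes as long as a camera call. They do not tell look-alikes from the thing itself.
- arm.recognise(camera, thing): "point" ([x, y, z] in mm, in world coordinates, good to about 4 mm: the middle of the surface that is visible of it).
- arm.outline_of(camera, thing): "region" (400x640 bool, what is visible of it).
- arm.tip_of(camera, thing): "point" ([x, y, z] in mm, in world coordinates, good to about 4 mm: a listed point, or the origin of a listed thing).
The state is a dict: "t": time; "joint_positions": joint angles; "joint_velocities": joint speeds; "joint_efforts": joint torques, N m; "eef_pos": TCP position; "orientation": TCP orientation; "force": force on the tool from outside, world axes, zero at the start; "ft_torque": the same for the moment, N m; "width": finger opening in mm; "grip_force": force on a finger pad.
Only numpy, scipy, OpenCV 4.12 (cv2) and the standard library are available. Lean on these libraries where they do the work, as an engineer would, in place of code of your own. Each camera call takes 0.05 s, during which the arm holds its last target. There are 200 camera calls.

### The job

Push the pin nest along the table into the docking frame: square it up with the guide rails, then slide it in under the low bridge until it is fully home against the back stop. Only push it with the fingers: it must stay flat on the table, never lifted or tipped. Leave the hand stamp, the loupe and the binder clip where they stand, and finish with the hand clear.

Things in the scene. Friction and masses are not known exactly. Their poses are not given: they have to be found in the camera images.
- nest: Loose pin nest lying flat, 0.25 kg, brown base 60 mm (its x) by 90 mm (its y), 12 mm high, upright sides; on it a dark plate 44 x 70 mm with pins and, on two corners across, dowels up to 22 mm high, the highest points. Origin: centre of the underside, z up. Same after a half turn. It starts before the frame's open end, mostly off its centre line and turned up to 40 degrees from its axes.
- dock: Aluminium docking frame fixed to the table. Its x axis (roughly world +y) is the way the nest is pushed in; z up. Origin: on the table, where the nest's origin lies when home, the nest's x axis along the frame's (either way round). Rails 18 mm high run along x from -40 to 42 mm, inner faces at y = +-47.5 mm (95 mm for the 90 mm nest); each is 12 mm thick, with 5 mm high feet out to y = +-78 mm.
- dock_mouth (a point): Middle of the frame's open end, on the table, 84 mm before the frame's origin. Here the mouth is about 113 mm wide; from here to x = -40 mm two lead-ins, 18 mm high, slanting 0.2 rad, narrow it to the rails' 95 mm.
- dock_bridge (a point): Middle of the underside of the dark steel bridge, 8 mm past the frame's origin and 26 mm above the table. The bridge is 32 mm deep (frame x = -8 to 24 mm), spans both rails; its top is 36 mm, its bolt heads 40 mm above the table. When the nest is home its rear 22 mm still stand out before the bridge.
- dock_stop (a point): Middle of the back stop's face, on the table, 30 mm past the frame's origin; the stop is rigid, 18 mm high. The nest is home when its leading 90 mm face touches it.
- stamp: Black hand stamp standing upright, 24 mm wide, 60 mm high, on the robot's side of the frame. Origin: centre of its underside. To be left alone.
- loupe: Black eye loupe, 38 mm wide, 36 mm high, on the far side of the frame. Origin: centre of its underside. To be left alone.
- clip: Black binder clip lying behind the back stop, 32 x 42 mm, 17 mm high. Origin: centre of its underside. To be left alone.
Not all that is in view belongs to the job. Leave any orange or pink look-alike of the nest alone.

How it is judged:
By the outcome, as a careful person would: the job done as asked, in the order asked, and still so for the second after the job is handed in, with the robot touching nothing.
It also fails if it takes over 51 s, if anything falls off the work surface, if the arm or the gripper's body presses on something with over 40 N, if the wrist force passes 120 N, or if a joint passes its speed limit or range.

## Working session

There is one attempt and no reset: what is moved stays moved. The work goes in short steps, Python scripts to look and compute and a tool call to move; the robot and the scene stay as the last step left them, time stands still between calls to the robot, and variables do not carry over. Pictures are saved under pics/ and viewed, at most 12 in all, crops included, and the job is handed in when it is done.

Besides the shell and the picture viewer there is one more tool, called after "Call:" by a JSON object that holds its "method" and its "body", one argument or row to a line. arm_command: Moves the arm, as the interface text tells. Its arguments: {"type":"object","properties":{"deltas":{"type":"array","items":{"type":"number"}}},"required":["deltas"]}

```bash
mkdir -p pics
python3 - <<'E'
from workcell import arm
import cv2,numpy as np
for c in ["side","top"]:
    im=arm.capture(c); cv2.imwrite(f"pics/{c}0.png",im[:,:,::-1])
    k=arm.calibration(c); R=cv2.Rodrigues(np.array(k["rvec"],float))[0]; print(c,np.round(-R.T@np.array(k["tvec"]).ravel()),np.round(R[2],2),np.round(np.array(k["mtx"])[0,0]))
    for t in ["nest","dock","dock_mouth","dock_bridge","dock_stop","stamp","loupe","clip"]:
        try: print(t,[(np.round(d["point"]).tolist(),round(d["p"],2)) for d in arm.tip_of(c,t)][:3])
        except Exception as e: print(t,e)
s=arm.state();print(s["t"],s["eef_pos"],s["orientation"],s["force"],s["width"])
E
```

```text
side [554. 801. 482.] [-0.04 -0.87 -0.49] 416.0
nest [([358.0, 40.0, -3.0], 0.9), ([563.0, -168.0, -1.0], 0.81), ([505.0, 318.0, -0.0], 0.7)]
dock [([553.0, 142.0, -1.0], 0.97)]
dock_mouth []
dock_bridge [([556.0, 147.0, 24.0], 0.62)]
dock_stop [([552.0, 168.0, 2.0], 0.64)]
stamp [([417.0, 130.0, 0.0], 0.85), ([555.0, 143.0, 23.0], 0.24)]
loupe [([674.0, 159.0, -2.0], 0.58)]
clip [([603.0, 249.0, -3.0], 0.47)]
top [475.  72. 893.] [ 0.07  0.01 -1.  ] 372.0
nest [([565.0, -164.0, -3.0], 0.87), ([358.0, 39.0, -2.0], 0.69), ([506.0, 323.0, -2.0], 0.57)]
dock [([555.0, 141.0, 0.0], 0.69)]
dock_mouth []
dock_bridge [([553.0, 142.0, 26.0], 0.69)]
dock_stop [([554.0, 170.0, -1.0], 0.81)]
stamp [([416.0, 128.0, -1.0], 0.59)]
loupe [([679.0, 160.0, -2.0], 0.57)]
clip [([600.0, 255.0, 2.0], 0.67)]
0.9 [293.07632491 580.23423553 231.35771958] [1.92310479e-05 2.31734324e-01 9.72779111e-01 7.06520153e-05] [-0.67004583  0.15426392  0.67436008] 85.18958665927278
```

View top.

View pics/top0.png

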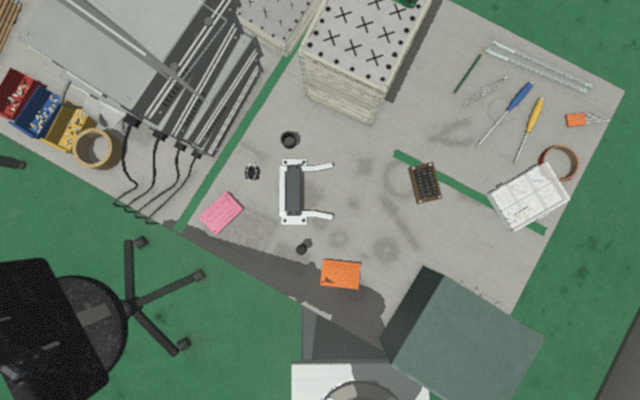

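View pics/side0.png

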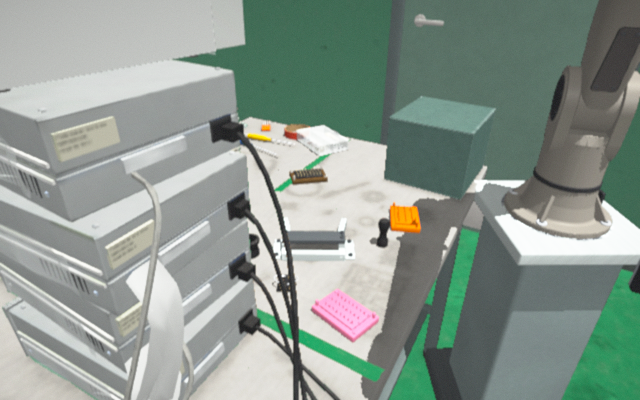

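```bash
cat > h.py <<'E'
from workcell import arm
import cv2,numpy as np
from scipy.optimize import minimize
def cal(c):
    k=arm.calibration(c); return [np.array(k[n],float) for n in("rvec","tvec","mtx")]
def proj(c,P,k=None):
    r,t,m=k or cal(c); return cv2.projectPoints(np.array(P,float).reshape(-1,1,3),r,t,m,None)[0].reshape(-1,2)
def box(x0,x1,y0,y1,z0,z1): return np.array([[x,y,z] for x in(x0,x1) for y in(y0,y1) for z in(z0,z1)],float)
def place(P,p):
    c,s=np.cos(p[2]),np.sin(p[2]); return P@np.array([[c,s,0],[-s,c,0],[0,0,1]])+[p[0],p[1],0]
S=8
def render(c,parts,p,org,shape,k):
    im=np.zeros((shape[0]*S,shape[1]*S),np.uint8)
    for P in parts:
        q=(proj(c,place(P,p),k)-org+.5)*S
        cv2.fillConvexPoly(im,cv2.convexHull(q.astype(np.float32)).round().astype(np.int32),255)
    return cv2.resize(im,shape[::-1],interpolation=cv2.INTER_AREA)/255.
NEST=[box(-30,30,-45,45,0,12),box(-22,22,-35,35,12,18)]
def quad(a,b,th,z): # lead-in
    n=np.sign(a[1])*th
    return np.array([[p[0],p[1]+d,zz] for p in(a,b) for d in(0,n) for zz in(0,z)],float)
DOCK=[box(-40,42,s*47.5,s*59.5,0,18) for s in(1,-1)]+[quad((-84,s*56.5),(-40,s*47.5),12,18) for s in(1,-1)]+[box(-40,42,s*47.5,s*78,0,5) for s in(1,-1)]+[box(-8,24,-59.5,59.5,26,36),box(30,42,-59.5,59.5,0,18)]
def fit(c,mask,parts,p0):
    k=cal(c); ys,xs=np.nonzero(mask); org=np.array([xs.min()-15,ys.min()-15]); sh=(int(np.ptp(ys))+30,int(np.ptp(xs))+30)
    m=mask[org[1]:org[1]+sh[0],org[0]:org[0]+sh[1]].astype(float); sh=m.shape
    def f(p):
        r=render(c,parts,p,org,sh,k); return 1-np.minimum(r,m).sum()/np.maximum(r,m).sum()
    best=min((minimize(f,[p0[0],p0[1],a],method="Nelder-Mead",options=dict(initial_simplex=np.array([[p0[0],p0[1],a],[p0[0]+8,p0[1],a],[p0[0],p0[1]+8,a],[p0[0],p0[1],a+.15]]))) for a in p0[2]),key=lambda r:r.fun)
    return best.x,1-best.fun
def pick(c,name,near):
    k=cal(c); q=proj(c,[[*near,5]],k)[0]
    L=[d for d in arm.outline_of(c,name) if d["region"].any()]
    return min(L,key=lambda d:np.hypot(*(np.argwhere(d["region"]).mean(0)[::-1]-q)))["region"]
def overlay(c,im,items,roi,scale,fn):
    x0,y0,x1,y1=roi; v=cv2.resize(im[y0:y1,x0:x1,::-1],None,fx=scale,fy=scale,interpolation=cv2.INTER_CUBIC)
    for parts,p in items:
        for P in parts:
            q=(proj(c,place(P,p))-[x0,y0]+.5)*scale
            cv2.polylines(v,[cv2.convexHull(q.astype(np.float32)).astype(np.int32)],True,(0,0,255),1)
    cv2.imwrite(fn,v)
E
python3 - <<'E'
from h import *
im=arm.capture("top")
pn,sn=fit("top",pick("top","nest",(565,-165)),NEST,(565,-165,(1.2,1.57,1.9)))
pd,sd=fit("top",pick("top","dock",(554,141)),DOCK,(554,141,(1.4,1.57,1.75)))
print(pn,sn,pd,sd)
overlay("top",im,[(NEST,pn),(DOCK,pd)],(265,140,455,240),4.2,"pics/ov0.png")
im=arm.capture("side")
pn2,sn=fit("side",pick("side","nest",(565,-165)),NEST,(565,-165,(1.2,1.57,1.9)))
print(pn2,sn)
E
```

```text
[ 568.4573321  -165.58892564    1.76283122] 0.9389449527106386 [553.8782087  137.74717979   1.56218026] 0.8772539726455835
[ 569.51866236 -167.21800035    1.78804255] 0.9196461270007683
```

View pics/ov0.png

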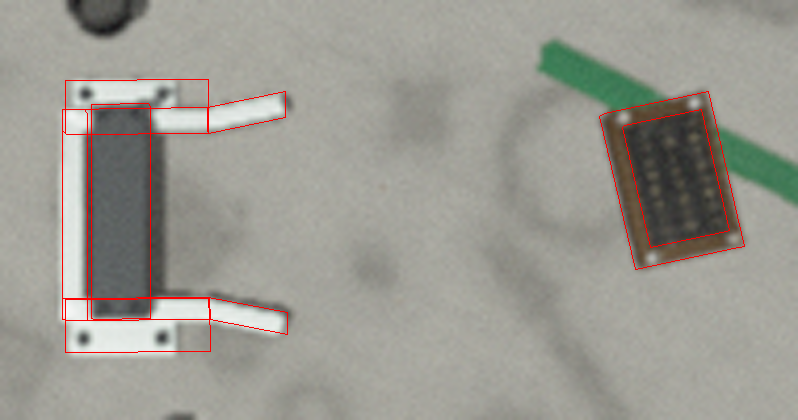

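Run:
```python
from h import *
def ray(c,px,z):
    r,t,m=cal(c);R=cv2.Rodrigues(r)[0];o=-R.T@t.ravel();d=R.T@np.linalg.inv(m)@[*px,1];return (o+d*(z-o[2])/d[2]).round()
print("foot",ray("side",(387,180),0),ray("side",(458,192),0))
for z in (100,150,200,250): print(z,ray("side",(391,122),z),ray("side",(463,128),z),ray("side",(418,98),z),ray("top",(427,266),z),ray("top",(543,338),z),ray("top",(385,345),z))
im=arm.capture("side")
a=cv2.resize(im[70:220,370:640,::-1],None,fx=2.9,fy=2.9,interpolation=cv2.INTER_CUBIC)
cv2.imwrite("pics/box.png",a)
```

```text
foot [ 364. -156.    0.] [198. -91.   0.]
100 [ 336. -320.  100.] [ 145. -275.  100.] [ 205. -567.  100.] [ 382. -140.  100.] [ 232. -373.  100.] [221. -47. 100.]
150 [ 364. -174.  150.] [ 198. -134.  150.] [ 251. -388.  150.] [ 388. -126.  150.] [ 247. -345.  150.] [237. -39. 150.]
200 [393. -27. 200.] [252.   7. 200.] [ 296. -209.  200.] [ 394. -113.  200.] [ 262. -317.  200.] [253. -32. 200.]
250 [421. 120. 250.] [305. 148. 250.] [342. -30. 250.] [400. -99. 250.] [ 278. -289.  250.] [269. -24. 250.]
```

View pics/box.png

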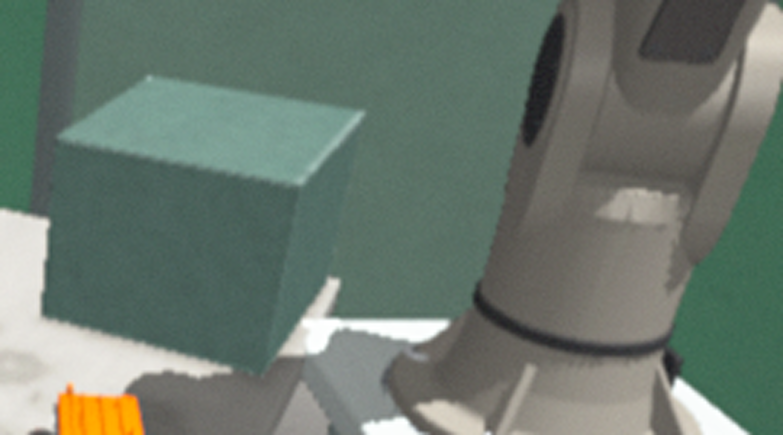

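Call:
{"method": "arm_command", "body": {
  "deltas": [0.145,-0.41,0,-0.45,0.046,0.145,-0.41,0,-0.45,0.046,0.145,-0.41,0,-0.45,0.046,0.145,-0.41,0,-0.45,0.046,0.145,-0.41,0,-0.45,0.046,0.145,-0.41,0,-0.45,0.046,0.145,-0.41,0,-0.45,0.046,0.145,-0.41,0,-0.45,0.046,0.145,-0.41,0,-0.45,0.046,0.145,-0.41,0,-0.45,0.046]
}}

```text
t: 2.2
eef_pos: [439.9, 164.3, 231.8]
orientation: [0.001, 0.447, 0.894, -0.0]
force: [0.1, 0.4, 0.2]
width: 46.2
grip_force: 0.0
```

Call:
{"method": "arm_command", "body": {
  "deltas": [0.144,-0.405,0,-0.455,0.046,0.144,-0.405,0,-0.455,0.046,0.144,-0.405,0,-0.455,0.046,0.144,-0.405,0,-0.455,0.046,0.144,-0.405,0,-0.455,0.046,0.144,-0.405,0,-0.455,0.046,0.144,-0.405,0,-0.455,0.046,0.144,-0.405,0,-0.455,0.046,0.144,-0.405,0,-0.455,0.046,0.144,-0.405,0,-0.455,0.046]
}}

```text
t: 3.2
eef_pos: [582.2, -239.7, 231.1]
orientation: [0.001, 0.636, 0.772, -0.002]
force: [-0.2, 0.6, -0.1]
width: 46.0
grip_force: 0.0
```

Call:
{"method": "arm_command", "body": {
  "deltas": [0,0,-0.05,0,0.046,0,0,-0.1,0,0.046,0,0,-0.15,0,0.046,0,0,-0.18,0,0.046,0,0,-0.205,0,0.046,0,0,-0.205,0,0.046]
}}

```text
t: 3.8
eef_pos: [579.7, -230.9, 22.4]
orientation: [-0.004, 0.633, 0.774, -0.001]
force: [0.0, 0.9, -0.3]
width: 46.1
grip_force: 0.0
```

Run:
```python
from h import *
im=arm.capture("side")
s=arm.state();print(s["eef_pos"],s["orientation"],s["force"])
cv2.imwrite("pics/a.png",cv2.resize(im[100:270,240:510,::-1],None,fx=2.9,fy=2.9,interpolation=cv2.INTER_CUBIC))
```

```text
[ 581.39009922 -232.25669682   24.8835032 ] [-1.98011948e-03  6.32950567e-01  7.74189668e-01 -1.30433409e-04] [0.80591096 0.2349384  0.82597596]
```

View pics/a.png

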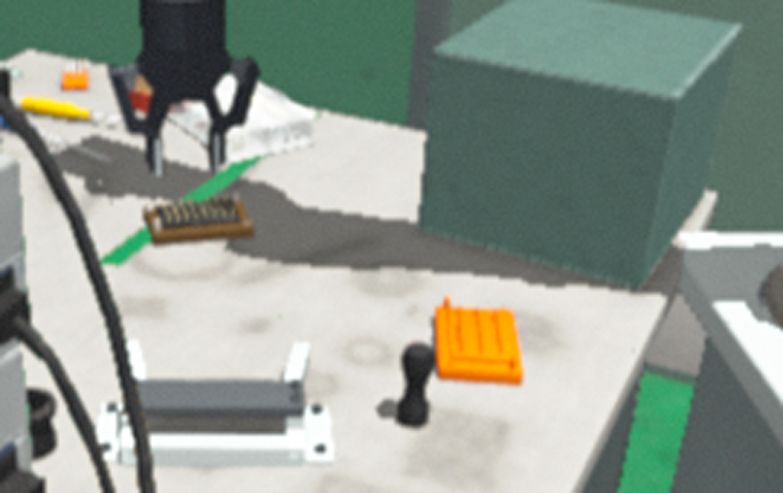

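Call:
{"method": "arm_command", "body": {
  "deltas": [0,0,-0.015,0,0.046,0,0,-0.021,0,0.046,0,0,-0.021,0,0.046,0,0,-0.021,0,0.046]
}}

```text
t: 4.25
eef_pos: [582.4, -234.9, 5.9]
orientation: [0.0, 0.634, 0.774, 0.0]
force: [-0.2, -0.3, 0.4]
width: 45.8
grip_force: 0.0
```

Call:
{"method": "arm_command", "body": {
  "deltas": [0,0,-0.002,0,0.046,0,0,-0.002,0,0.046,0,0,-0.002,0,0.046]
}}

```text
t: 4.55
eef_pos: [582.2, -234.9, 3.6]
orientation: [0.0, 0.634, 0.774, 0.0]
force: [0.2, 0.1, -0.4]
width: 45.9
grip_force: 0.0
```

Call:
{"method": "arm_command", "body": {
  "deltas": [0,0,-0.002,0,0.046,0,0,-0.002,0,0.046]
}}

```text
t: 4.75
eef_pos: [581.9, -234.7, 1.1]
orientation: [-0.0, 0.634, 0.774, -0.0]
force: [-0.8, -0.7, -0.3]
width: 46.2
grip_force: 0.0
```

Call:
{"method": "arm_command", "body": {
  "deltas": [0,0,-0.001,0,0.046,0,0,-0.001,0,0.046]
}}

```text
t: 4.95
eef_pos: [582.0, -234.7, 0.2]
orientation: [-0.0, 0.634, 0.774, 0.0]
force: [0.3, -0.5, -0.3]
width: 46.1
grip_force: 0.0
```

Call:
{"method": "arm_command", "body": {
  "deltas": [0,0,-0.001,0,0.046,0,0,-0.002,0,0.046,0,0,-0.002,0,0.046]
}}

```text
t: 5.25
eef_pos: [581.9, -234.7, -1.8]
orientation: [-0.0, 0.634, 0.774, -0.0]
force: [1.1, -0.4, 0.1]
width: 45.9
grip_force: 0.0
```

Call:
{"method": "arm_command", "body": {
  "deltas": [-0.002,0.01,0,0,0.046,-0.004,0.02,0,0,0.046,-0.0065,0.033,0,0,0.046,-0.009,0.046,0,0,0.046,-0.0115,0.059,0,0,0.046,-0.014,0.072,0,0,0.046,-0.0165,0.085,0,0,0.046,-0.019,0.098,0,0,0.046,-0.021,0.108,0,0,0.046,-0.022,0.114,0,0,0.046]
}}

```text
t: 6.25
eef_pos: [559.9, -119.4, -1.6]
orientation: [-0.0, 0.633, 0.774, 0.0]
force: [-0.2, -0.5, -0.9]
width: 46.2
grip_force: 0.6
```

Run:
```python
from h import *
im=arm.capture("side"); s=arm.state();e=s["eef_pos"]; print(e,s["force"])
cv2.imwrite("pics/b.png",cv2.resize(im[100:270,240:440,::-1],None,fx=3,fy=3,interpolation=cv2.INTER_CUBIC))
for c in("side",):
    print(fit(c,pick(c,"nest",(552,-80)),NEST,(552,-80,(1.5,1.77))))
im=arm.capture("top")
print(fit("top",pick("top","nest",(552,-80)),NEST,(552,-80,(1.5,1.77))))
```

```text
[ 559.83937426 -118.51647406   -1.78845647] [ 0.58978303  1.10656753 -0.89166675]
(array([553.06188583, -82.19160814,   1.77065657]), np.float64(0.9211341905703925))
(array([552.23719253, -80.80893049,   1.78390404]), np.float64(0.9577751560359263))
```

View pics/b.png

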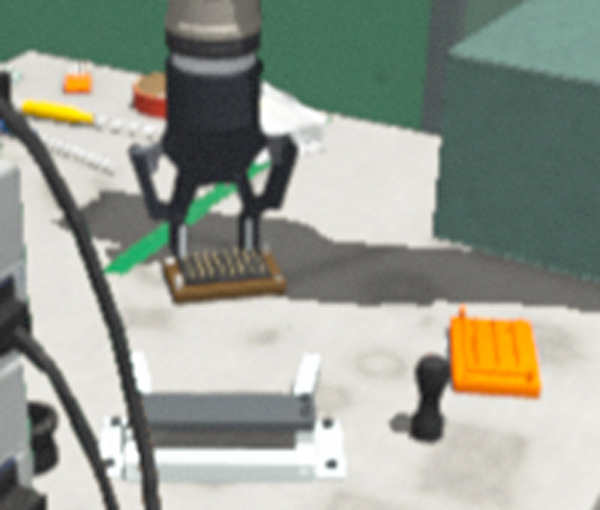

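Call:
{"method": "arm_command", "body": {
  "deltas": [-0.0016,0.008,0,-0.026,0.046,-0.0031,0.0165,0,-0.052,0.046,-0.0043,0.025,0,-0.078,0.046,-0.0053,0.033,0,-0.105,0.046,-0.006,0.041,0,-0.131,0.046,-0.0066,0.0495,0,-0.157,0.046,-0.0069,0.058,0,-0.183,0.046,-0.007,0.064,0,-0.209,0.046,-0.007,0.066,0,-0.209,0.046]
}}

```text
t: 7.35
eef_pos: [553.3, -55.6, -1.5]
orientation: [0.001, 0.711, 0.703, -0.0]
force: [-1.0, -2.6, 0.7]
width: 46.0
grip_force: 0.9
```

```bash
cat > m.py <<'E'
from h import *
import sys
y=float(sys.argv[1])
for c in("top","side"):
    im=arm.capture(c)
    p,f=fit(c,pick(c,"nest",(552,y)),NEST,(552,y,(1.5,1.6))); print(c,p.round(3),round(f,3))
    if c=="top": overlay(c,im,[(NEST,p),(DOCK,(553.9,138,1.562))],(265,130,425,250),5,"pics/ov_%s.png"%sys.argv[1])
s=arm.state();o=s["orientation"];print(s["t"],s["eef_pos"].round(1) if hasattr(s["eef_pos"],"round") else s["eef_pos"],2*np.arctan2(o[2],o[1])-np.pi/2,s["force"])
E
python3 m.py -15
```

```text
top [554.325 -14.411   1.551] 0.813
side [554.443 -15.577   1.572] 0.906
7.55 [553.4 -55.3  -1.5] -0.011246069193564967 [ 0.39742138 -1.97403666  0.91068029]
```

View pics/ov_-15.png

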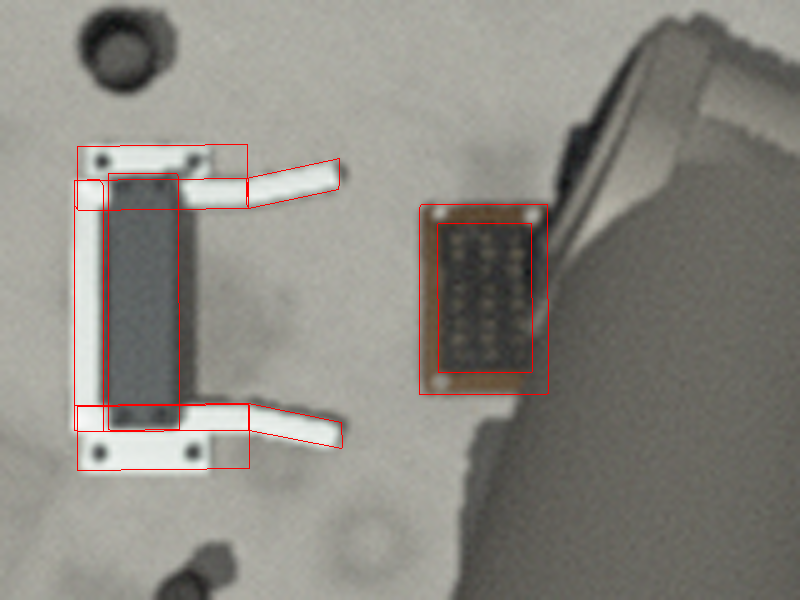

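Call:
{"method": "arm_command", "body": {
  "deltas": [-0.0002,0.007,0,0,0.046,-0.0004,0.014,0,0,0.046,-0.0006,0.021,0,0,0.046,-0.0008,0.028,0,0,0.046,-0.001,0.035,0,0,0.046,-0.001,0.042,0,0,0.046,-0.001,0.049,0,0,0.046,-0.001,0.056,0,0,0.046,-0.001,0.063,0,0,0.046,-0.001,0.068,0,0,0.046]
}}

```text
t: 8.55
eef_pos: [552.0, 14.2, -1.7]
orientation: [-0.0, 0.711, 0.703, 0.0]
force: [-0.1, -2.1, 2.5]
width: 46.0
grip_force: 1.4
```

```bash
python3 m.py 53
```

```text
top [554.807  52.921   1.517] 0.242
side [553.501  48.62    1.58 ] 0.87
8.75 [551.6  14.5  -2. ] -0.010006630224400404 [0.06643158 0.54702055 0.63111393]
```

View pics/ov_53.png

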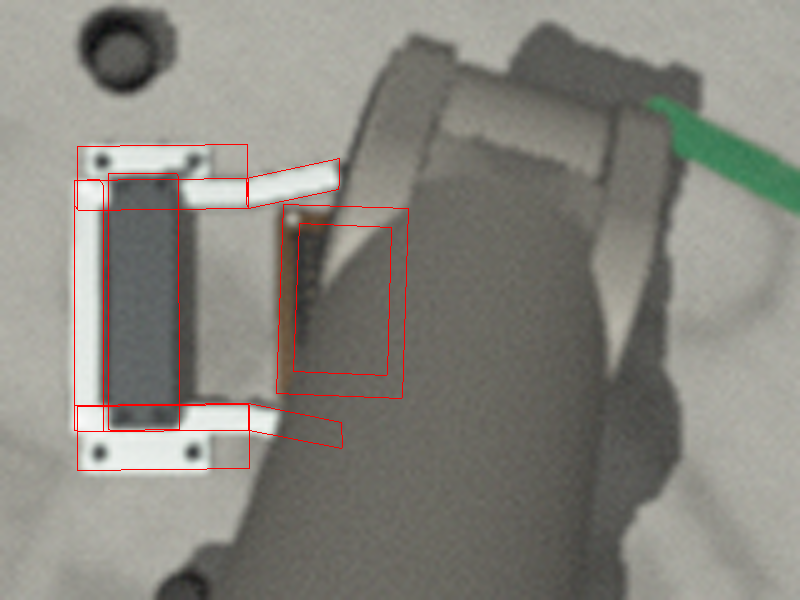

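Call:
{"method": "arm_command", "body": {
  "deltas": [-0.0004,0.005,0,0,0.046,-0.0008,0.01,0,0,0.046,-0.0012,0.015,0,0,0.046,-0.0015,0.02,0,0,0.046,-0.0015,0.025,0,0,0.046,-0.0015,0.03,0,0,0.046,-0.0015,0.035,0,0,0.046]
}}

```text
t: 9.45
eef_pos: [550.5, 48.7, -1.7]
orientation: [0.0, 0.711, 0.703, -0.0]
force: [-0.4, -0.7, -0.8]
width: 46.5
grip_force: 0.6
```

Call:
{"method": "arm_command", "body": {
  "deltas": [0,0.005,0,0,0.046,0.0001,0.01,0,0,0.046,0.0001,0.015,0,0,0.046,0.0002,0.02,0,0,0.046,0.0002,0.025,0,0,0.046]
}}

```text
t: 9.95
eef_pos: [550.8, 73.6, -1.7]
orientation: [0.0, 0.711, 0.703, 0.0]
force: [-0.2, -0.9, -0.6]
width: 46.1
grip_force: 0.6
```

Run:
```python
from h import *
im=arm.capture("side"); s=arm.state();print(s["eef_pos"],s["force"])
k=pick("side","nest",(553,108)); print(fit("side",k,NEST,(553,108,(1.5,1.6))))
overlay("side",im,[(DOCK,(553.9,138,1.562)),(NEST,(554,112,1.562))],(250,180,390,280),5.5,"pics/c.png")
```

```text
[550.82147153  74.76054532  -1.69657227] [-0.59823195 -0.75309257  0.60386662]
(array([553.20584025, 111.47054318,   1.56998948]), np.float64(0.3649378631064599))
```

View pics/c.png

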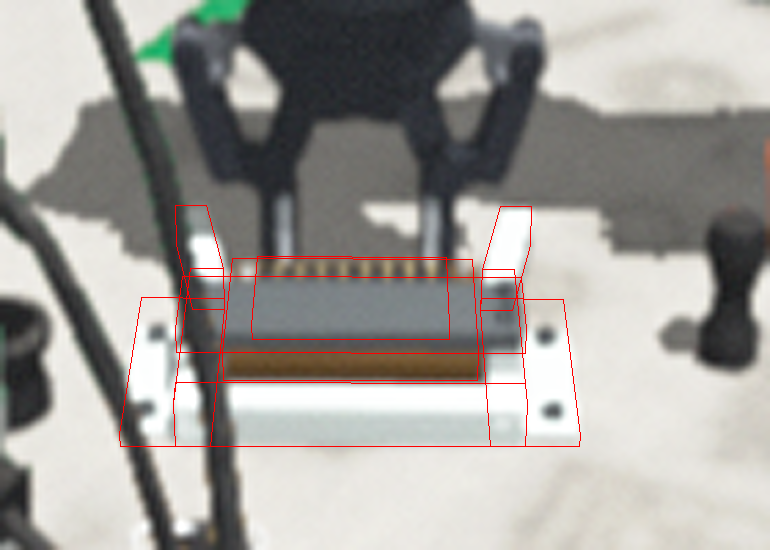

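Call:
{"method": "arm_command", "body": {
  "deltas": [0,0.005,0,0,0.046,0.0001,0.01,0,0,0.046,0.0001,0.015,0,0,0.046,0.0002,0.019,0,0,0.046,0.0002,0.021,0,0,0.046]
}}

```text
t: 10.55
eef_pos: [551.2, 94.6, -1.5]
orientation: [0.0, 0.711, 0.703, 0.0]
force: [0.3, -2.2, 0.2]
width: 46.4
grip_force: 1.2
```

Call:
{"method": "arm_command", "body": {
  "deltas": [0,0.0015,0,0,0.046,0,0.003,0,0,0.046,0,0.003,0,0,0.046]
}}

```text
t: 10.85
eef_pos: [551.1, 97.3, -1.6]
orientation: [0.0, 0.711, 0.703, 0.0]
force: [0.6, -1.9, 0.6]
width: 45.9
grip_force: 1.0
```

Call:
{"method": "arm_command", "body": {
  "deltas": [0,0.001,0,0,0.046,0,0.002,0,0,0.046,0,0.002,0,0,0.046]
}}

```text
t: 11.15
eef_pos: [551.1, 98.0, -1.6]
orientation: [0.001, 0.711, 0.703, -0.0]
force: [-0.4, -5.1, 1.6]
width: 46.1
grip_force: 2.5
```

Call:
{"method": "arm_command", "body": {
  "deltas": [0,0.001,0,0,0.046,0,0.002,0,0,0.046,0,0.002,0,0,0.046]
}}

```text
t: 11.45
eef_pos: [550.9, 98.2, -1.5]
orientation: [0.001, 0.712, 0.702, -0.001]
force: [-1.2, -8.3, 3.4]
width: 46.0
grip_force: 4.0
```

Call:
{"method": "arm_command", "body": {
  "deltas": [0,0.002,0,0,0.046,0,0.003,0,0,0.046,0,0.003,0,0,0.046]
}}

```text
t: 11.75
eef_pos: [550.8, 98.3, -1.5]
orientation: [0.002, 0.712, 0.702, -0.002]
force: [-1.7, -13.8, 4.2]
width: 45.8
grip_force: 6.3
```

Run:
```python
from h import *
im=arm.capture("side"); s=arm.state();print(s["eef_pos"],s["force"])
overlay("side",im,[(NEST,(554,138,1.562))],(250,180,390,280),5.5,"pics/d.png")
```

```text
[550.78126193  98.22559326  -1.52231934] [ -0.94425968 -13.59435577   4.03696137]
```

View pics/d.png

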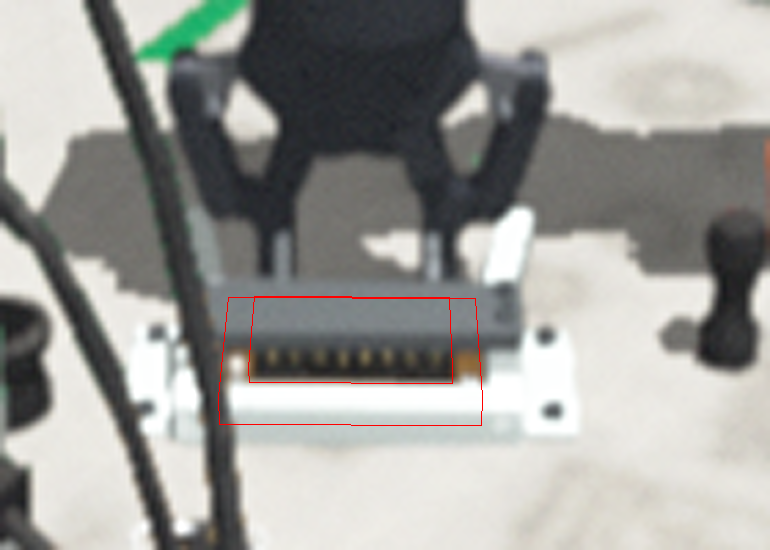

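Call:
{"method": "arm_command", "body": {
  "deltas": [0,-0.005,0,0,0.046,0,-0.01,0,0,0.046,0,-0.02,0,0,0.046,0,-0.04,0.003,0,0.046,0,-0.07,0.02,0,0.046,0,-0.1,0.06,0,0.046,0,-0.14,0.1,0,0.046,0,-0.18,0.14,0,0.046,0,-0.22,0.15,0,0.046,0,-0.22,0.15,0,0.046]
}}

```text
t: 12.8
eef_pos: [551.9, -123.9, 152.3]
orientation: [0.004, 0.714, 0.7, 0.001]
force: [-0.7, -1.0, -1.3]
width: 46.1
grip_force: 0.0
```

Run:
```python
from h import *
s=arm.state();print(s["t"],s["eef_pos"],s["force"])
im=arm.capture("top")
overlay("top",im,[([NEST[0]],(554,138,1.562))],(240,110,400,230),5,"pics/e.png")
```

```text
12.8 [ 551.90034934 -123.92677639  152.26267714] [-0.73681881 -1.00106666 -1.2674966 ]
```

View pics/e.png

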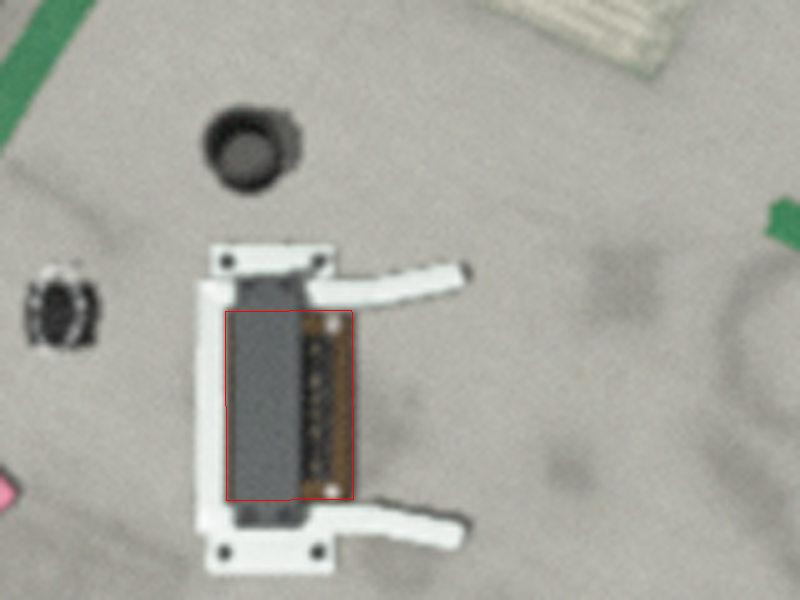

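The nest sits home: its rear edge is at column 353, where the model puts it, and it is square between the rails. The loupe and clip have not moved, and the hand is clear.

```bash
python3 -c "
from workcell import arm
print(arm.job_done())"
```

```text
the job is handed in; nothing more can be done
None
```

The pin nest is fully home against the back stop and square between the rails; it was only pushed with the fingers. The hand is clear, the stamp, loupe and clip were left alone, and the job was handed in at about 13 s.

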